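Shut the open accessory drawer to free the interlocked one

ROBOT

A 6-joint arm with a two-finger parallel gripper is mounted at the origin on the work surface. World frame = base frame: x ahead of the robot, y to its left, z up, the work surface at z = 0. Lengths are in m, angles in rad, forces in N, time in s.
With the tool pointing down it reaches from about 0.375 to 0.75 m from the base axis. Payload 9 kg.
Tool frame: the origin (TCP) lies on the centre line of the jaws, within the pads' length; the fingertips stand 14 mm ahead of it and the grasp point (between the pads) lies 5 mm behind it; z points along the fingers, y is the line along which they close (so a half turn about z gives the same grasp; the last joint's range is limited). The gripper opens to 85 mm and grips with 20 to 120 N. Pads are 22 mm wide; open, the fingers measure 114 mm over their backs; the gripper's body (76 mm by 85 mm) begins 54 mm behind the grasp point. The pads swing forward as they close: fully open they stand 13 mm farther back than shut.
Start: joints at [0.963, 0.104, 0.097, 1.564, 0, 1.353], TCP at [0.228, 0.555, 0.245] pointing down, gripper open.
Joint ranges: [-2.99, 2.99], [-0.84, 1.86], [-1.1, 1.16], [-1.84, 2.11], [-1.51, 1.56], [-3.14, 3.14]. Speed limits (rad/s): [2.22, 2.22, 2.57, 3.14, 3.14, 3.14].

INTERFACE

Orientations are given as a rotation vector (axis times angle).
In Python, from rig import bot gives the robot as it stands.
- The arm moves only by the tool send_rows, never from a script. Its argument "moves" is a list of rows, each an object with "delta_pos": the shift along the tool's x, y, z in cm, a list of three; "turn": the turn about the tool's z in rad. In form: [{"delta_pos": [tx, ty, tz], "turn": turn}, ...]. A call has 1 to 8 rows; each row is the pose to reach, as a shift and turn from the pose commanded when the call began, along the tool's axes at that moment; what a row does not reach only later rows make up. A row lasts 1/8 s, in which the tool goes at most 62.5 mm and 10.7 degrees, less where a joint would pass 70% of its speed; a pose out of reach is approached as far as the arm can. A call with a gripper value outside its range is refused whole. "claw" is the closure in counts, from 0 (fully open) to 255 (shut), set as the call begins (left out, the last holds). The fingers move at their own pace and stop on an object; the grip force is fixed at half the most. Time passes only in rows, so rows that repeat a pose let the fingers close. It gives the time, the measured TCP pose, the force, the opening and the grip force at its end, in the units of the state.
- bot.observe(): the state, without advancing time (a new reading comes with each control period).
- bot.camera(name): name is "scene" or "top" or "wrist"; returns the picture (384x512x3 uint8, red, green, blue); there is no depth.
- bot.calibration(name): a dict with "camera_matrix" (3x3 intrinsics, pixels), "R" (3x3) and "t" (3): a world point X has camera coordinates R X + t. Camera axes: x right, y down, z forward; pixel columns grow to the right and rows downward; lengths in m; the calibration is good to about 2 mm. A picture is of the moment at which its call begins: read the wrist's pose just before it. calibration takes no time and is no camera call; for the wrist camera it gives the pose at the moment of the call.
- bot.close_job(): hands the job in; it is judged then, once.
The state is a dict: "t": time; "joint_positions": joint angles; "joint_vel": joint speeds; "effort": joint torques, N m; "ee_pos": TCP position; "tcp_rot": TCP orientation; "wrist_force": force on the tool from outside, world axes, zero at the start; "moment": the same for the moment, N m; "width": opening from 0.0 (shut) to 1.0 (fully open); "grip_force": force on a finger pad.
Only numpy, scipy, OpenCV 4.12 (cv2) and the standard library are available. Lean on these libraries where they do the work, as an engineer would, in place of code of your own. Each camera call takes 0.05 s, during which the arm holds its last target. There are 200 camera calls.

TASK

One drawer of the three-drawer chest has been left open, and the chest's interlock lets only one drawer be open at a time. Push that drawer fully home, then pull the drawer with the bar handle wide open and let go of it. Keep the third drawer shut and do not knock the surveyor's level that stands on the bench beside the chest.

Things in the scene. Friction and masses are not known exactly. Their poses are not given: they have to be found in the camera images.
- cabinet: Fixed grey steel chest, 240 deep (x) x 352 wide (y) x 112 high. Origin: centre of its underside; x axis from front to back (drawers open along -x), z up. Drawers side by side at y = +112, 0, -112 mm, in any order, fronts 108 wide; shut, their faces are at x = -120. Travel 120, stopped at both ends; about 3 N moves one and it stays put. With one over 10 mm out, the others jam after 10 mm.
- left_open_grip (a point): Grip point of the open drawer (50 to 110 mm out at the start): on the axis of its round black knob, 35 mm in front of the drawer's face, 85 mm above the bench. Knob head 28 diameter, from 27 to 43 mm out of the face, on a 12 mm neck. Axes as the chest's; in the chest's frame x = -155 mm when shut, less by as much as the drawer is out.
- wanted_grip (a point): Grip point of the drawer to open, the only one with a bar: middle of a level round black bar, 11 diameter, 90 long (along the chest's y), 35 mm in front of the drawer's face (29 mm clear behind the bar), stems 38 mm either side; 85 mm above the bench, 27 below the chest's top. Axes as the chest's; in the chest's frame x = -155 mm when shut (as at the start), -275 fully out.
- third_grip (a point): Grip point of the third drawer, shut and to stay shut: on the axis of a round black knob like that of the open drawer, 35 mm in front of its face, 85 mm above the bench. Axes as the chest's; x = -155 mm in the chest's frame when shut.
- level_mid (a point): Centre of a small yellow surveyor's level, a loose bystander standing on the bench in front of the chest, well to its left or right: about 115 long, 60 wide, 72 high; this point is 36 mm above its foot.

How it is judged:
By the outcome, as a careful person would: the job done as asked, in the order asked, and still so for the second after the job is handed in, with the robot touching nothing.
It also fails if it takes over 45 s, if anything falls off the work surface, if the arm or the gripper's body presses on something with over 40 N, if the wrist force passes 120 N, or if a joint passes its speed limit or range.

## Working session

There is one attempt and no reset: what is moved stays moved. The work goes in short steps, Python scripts to look and compute and a tool call to move; the robot and the scene stay as the last step left them, time stands still between calls to the robot, and variables do not carry over. Pictures are saved under pics/ and viewed, at most 10 in all, crops included, and the job is handed in when it is done.

Besides the shell and the picture viewer there is one more tool, called as name(argument=value, ...), one argument or row to a line, values as JSON. send_rows: Moves the arm, as the interface text tells. Its arguments: {"type":"object","properties":{"moves":{"type":"array"},"claw":{"type":"number"}},"required":["moves"]}

```bash
mkdir -p pics; python3 - <<'E'
from rig import bot
import cv2,numpy as np
s=bot.observe();print({k:np.round(v,3).tolist() for k,v in s.items()})
for n in("scene","top"):
    im=bot.camera(n);cv2.imwrite(f"pics/{n}0.png",im[...,::-1])
    c=bot.calibration(n);print(n,{k:np.round(v,4).tolist() for k,v in c.items()})
E
```

```text
{'t': 0.0, 'joint_positions': [0.963, 0.105, 0.096, 1.564, -0.0, 1.353], 'joint_vel': [0.0, 0.002, -0.002, -0.002, 0.0, -0.002], 'effort': [0.0, -55.693, 50.365, 0.017, -0.0, -0.0], 'ee_pos': [0.228, 0.555, 0.245], 'tcp_rot': [-0.608, -3.082, 0.002], 'wrist_force': [0.127, 0.017, -0.52], 'moment': [0.077, 0.025, 0.022], 'grip_force': 0.0, 'width': 0.996}
scene {'camera_matrix': [[407.6252, 0.0, 247.97], [0.0, 407.6252, 194.8394], [0.0, 0.0, 1.0]], 'R': [[-0.4027, 0.9153, 0.004], [0.7293, 0.3235, -0.6029], [-0.5532, -0.2399, -0.7978]], 't': [0.2699, -0.4329, 1.6987]}
top {'camera_matrix': [[449.6826, 0.0, 249.6423], [0.0, 449.6826, 196.5907], [0.0, 0.0, 1.0]], 'R': [[0.0152, -0.9999, -0.0062], [-0.9882, -0.0141, -0.1526], [0.1525, 0.0085, -0.9883]], 't': [-0.0248, 0.6475, 1.2958]}
```

View pics/scene0.png

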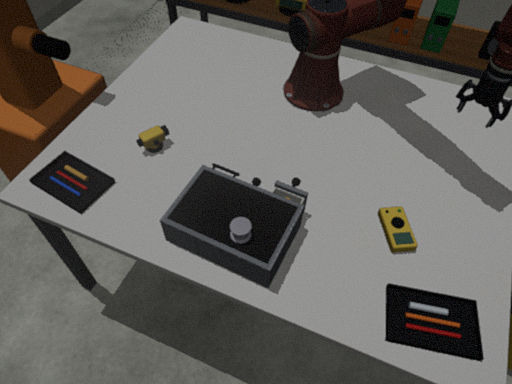

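View pics/top0.png

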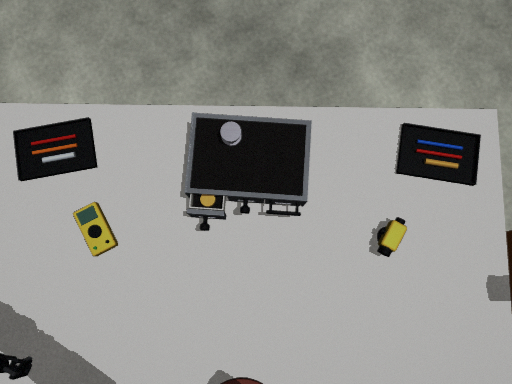

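The scene view shows the robot facing a chest whose drawer at its left end is open. In the top view that drawer's knob is at about (205,226), the centre knob at (245,208) and the bar at (283,211) on the right. The level is at (392,236), and there is a cylinder on the chest at (231,132). Next I'll measure these.

```bash
cat > h.py <<'E'
import numpy as np,cv2
from rig import bot
def cast(n,uv,z,c=None):
    c=c or bot.calibration(n);K,R,t=(np.array(c[k]) for k in("camera_matrix","R","t"))
    d=R.T@np.linalg.inv(K)@[uv[0],uv[1],1];o=-R.T@t
    return o+d*(z-o[2])/d[2]
def proj(n,X,c=None):
    c=c or bot.calibration(n);K,R,t=(np.array(c[k]) for k in("camera_matrix","R","t"))
    p=K@(R@np.asarray(X)+t);return p[:2]/p[2]
E
python3 - <<'E'
from h import *
im=cv2.imread("pics/top0.png");g=im.max(2)
# chest: everything non-bench within window
w=np.zeros(g.shape,np.uint8);w[108:240,180:318]=1
m=((g<140)*w).astype(np.uint8)
k=((g<35)*w).astype(np.uint8);k[:196]=0
n,l,st,ce=cv2.connectedComponentsWithStats(k)
for i in range(1,n):
    if st[i,4]>5: print(st[i],ce[i].round(1),cast("top",ce[i],.085).round(4))
b=((g<30)*w).astype(np.uint8);b[196:]=0
n,l,st,ce=cv2.connectedComponentsWithStats(b)
i=1+st[1:,4].argmax();c=max(cv2.findContours((l==i).astype(np.uint8),0,2)[0],key=cv2.contourArea)
r=cv2.minAreaRect(c);print(r)
for p in cv2.boxPoints(r):print(p,cast("top",p,.112).round(4))
cv2.imwrite("pics/c0.png",cv2.resize(im[105:240,180:320],None,fx=5.5,fy=4.4*1.25/1.0,interpolation=2)[:600*10] if 0 else cv2.resize(im[130:240,180:320],None,fx=5,fy=5,interpolation=cv2.INTER_CUBIC))
E
```

```text
[193 196  11  11  86] [196.7 201.4] [0.6261 0.1383 0.085 ]
[209 196  14  12  95] [217.6 202.1] [0.6249 0.0773 0.085 ]
[228 196  36  17 193] [244.9 202.2] [ 0.6257 -0.0021  0.085 ]
[266 199  40  17 248] [284.  206.4] [ 0.6148 -0.1155  0.085 ]
[189 214  37  16 150] [206.4 220.2] [0.5714 0.1084 0.085 ]
((248.516357421875, 156.1187744140625), (111.62957763671875, 70.39324188232422), 3.925907850265503)
[190.42276 187.41136] [0.6623 0.1542 0.112 ]
[195.24234  117.183304] [0.8716 0.1474 0.112 ]
[306.60995 124.82619] [ 0.8526 -0.179   0.112 ]
[301.79037 195.05424] [ 0.6447 -0.1644  0.112 ]
```

View pics/c0.png

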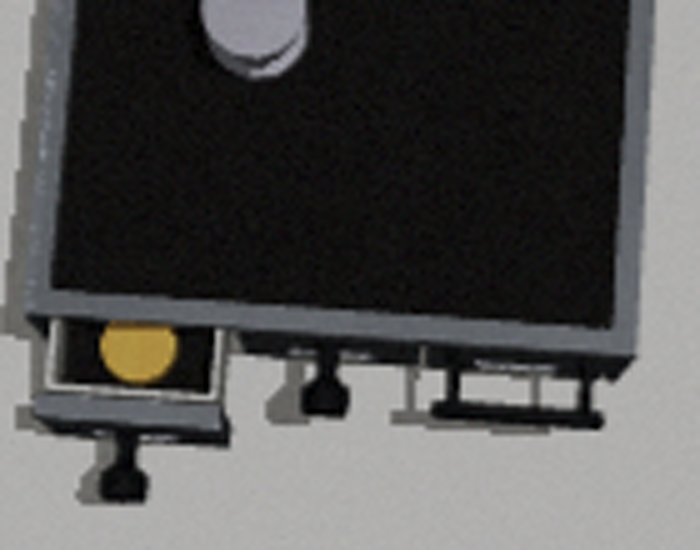

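The crop (5x, offset 180,130) shows the open knob's head at pixel (205.0,226.6), the third knob's at (245.2,209.8), and the bar from (266.6,211.8) to (300.6,214.2). The chest's front top edge runs from (186,192.4) to (307.4,201.4). I'll convert these to positions, cross-check with the scene camera, and compute approach moves.

```bash
python3 - <<'E'
from h import *
P={}
for n,uv,z in[("open",(205,226.6),.085),("third",(245.2,209.8),.085),("barL",(266.6,211.8),.085),("barR",(300.6,214.2),.085),("cL",(186,192.4),.112),("cR",(307.4,201.4),.112),("lev",(392,236),.036)]:
    P[n]=cast("top",uv,z);print(n,P[n].round(4),"scene px",proj("scene",P[n]).round(1))
e=P["cR"]-P["cL"];yaw=np.arctan2(e[0],-e[1]);print("front len",np.linalg.norm(e),"yaw front",yaw)
b=P["barR"]-P["barL"];print("bar",np.linalg.norm(b),np.arctan2(b[0],-b[1]))
# chest frame: x axis=(cos a,sin a)
im=cv2.imread("pics/scene0.png")
cv2.imwrite("pics/s1.png",cv2.resize(im[140:290,150:320],None,fx=4,fy=4,interpolation=cv2.INTER_CUBIC))
E
```

```text
open [0.5529 0.1119 0.085 ] scene px [295.1 180.8]
third [ 0.6034 -0.0033  0.085 ] scene px [255.6 180.6]
barL [ 0.5984 -0.0653  0.085 ] scene px [238.5 173.5]
barR [ 0.5929 -0.1637  0.085 ] scene px [212. 163.]
cL [0.6476 0.1663 0.112 ] scene px [302.4 203.5]
cR [ 0.6266 -0.1803  0.112 ] scene px [202.1 163.1]
lev [ 0.5372 -0.4406  0.036 ] scene px [151.6 138.2]
front len 0.3472144360718274 yaw front -0.060593961135208166
bar 0.09854838268028158 -0.0565082536599852
```

View pics/s1.png

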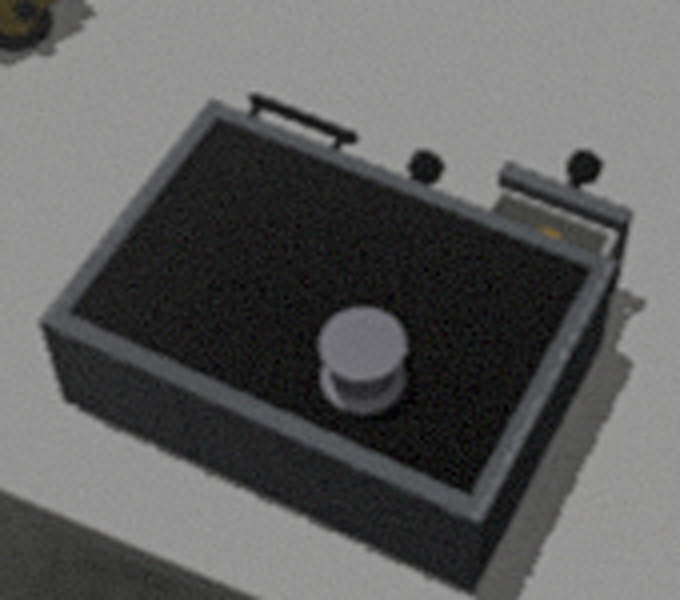

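The scene view agrees with the projected points to about 1 px. The open knob is at (296,182), the third at (257,181.5) and the bar ends at (239,174) and (213,164). The spacing also checks out: bar to third is 112 mm, chest yaw about -0.06 and the drawer about 57 mm out. Next I'll work out the approach in tool axes.

```bash
cat >> h.py <<'E'
from scipy.spatial.transform import Rotation as Ro
A=-0.059; CX=np.array([np.cos(A),np.sin(A),0]);CY=np.array([-np.sin(A),np.cos(A),0])
third=np.array([.6034,-.0033,.085])
def G(x,y,z): # chest-frame x relative to shut grip x, y, world z
    p=third+x*CX+y*CY;p[2]=z;return p
def rel(X):
    s=bot.observe();R=Ro.from_rotvec(s["tcp_rot"]).as_matrix()
    h=np.arctan2(R[1,1],R[0,1])
    return (R.T@(np.asarray(X)-s["ee_pos"])*100).round(2), "turn",round((h-A),3)
E
python3 - <<'E'
from h import *
print("above pre-push",G(-.110,.112,.2),rel(G(-.110,.112,.2)))
R=Ro.from_rotvec(bot.observe()["tcp_rot"]).as_matrix();print(R.round(3))
E
```

```text
above pre-push [0.50019557 0.11499136 0.2       ] (array([-41.91, -30.32,   4.48]), 'turn', np.float64(1.24))
[[-0.925  0.38  -0.001]
 [ 0.38   0.925 -0.001]
 [ 0.    -0.001 -1.   ]]
```

send_rows(
  moves=[
    {"delta_pos":[-41.9,-30.3,4.5],"turn":1.24},
    {"delta_pos":[-41.9,-30.3,4.5],"turn":1.24},
    {"delta_pos":[-41.9,-30.3,4.5],"turn":1.24},
    {"delta_pos":[-41.9,-30.3,4.5],"turn":1.24},
    {"delta_pos":[-41.9,-30.3,4.5],"turn":1.24},
    {"delta_pos":[-41.9,-30.3,4.5],"turn":1.24},
    {"delta_pos":[-41.9,-30.3,4.5],"turn":1.24},
    {"delta_pos":[-41.9,-30.3,4.5],"turn":1.24},
  ],
  claw=255,
)

```text
t: 1.1
ee_pos: [0.4911, 0.1297, 0.2016]
tcp_rot: [-2.288, -2.153, -0.0]
wrist_force: [1.5, 0.3, 1.0]
width: 0.001
grip_force: 0.0
```

```bash
python3 - <<'E'
from h import *
s=bot.observe();print(s["t"],s["ee_pos"],s["width"],s["joint_positions"])
print(rel(G(-.110,.112,.2)),rel(G(-.110,.112,.085)))
E
```

```text
1.1 [0.49108268 0.12970865 0.20162964] 0.001431794070898247 [ 1.20589275e-04 -1.82912559e-01 -2.62023032e-01  1.49157190e+00
  1.70868973e-04  1.63171819e+00]
(array([-1.41,  1.  ,  0.16]), 'turn', np.float64(-0.002)) (array([-1.42,  1.  , 11.66]), 'turn', np.float64(-0.002))
```

send_rows(
  moves=[
    {"delta_pos":[-1.4,0.5,0.2],"turn":0},
    {"delta_pos":[-1.4,0.5,6],"turn":0},
    {"delta_pos":[-1.4,0.5,11.5],"turn":0},
    {"delta_pos":[-1.4,0.5,11.5],"turn":0},
  ],
)

```text
t: 1.6
ee_pos: [0.4908, 0.1179, 0.083]
tcp_rot: [-2.281, -2.152, 0.009]
wrist_force: [0.6, 1.0, 0.2]
width: -0.001
grip_force: 0.0
```

```bash
python3 - <<'E'
from h import *
s=bot.observe();print(s["t"],s["ee_pos"],s["wrist_force"])
for x in(-.085,-.0225,-.02):print(x,rel(G(x,.112,.085)))
im=bot.camera("top");cv2.imwrite("pics/t2.png",cv2.resize(im[150:300,150:330,::-1],None,fx=4,fy=4,interpolation=2))
E
```

```text
1.6 [0.49084035 0.11791792 0.08301524] [0.57956887 1.03399676 0.1560739 ]
-0.085 (array([-0.24,  3.45, -0.23]), 'turn', np.float64(0.001))
-0.0225 (array([-0.24,  9.7 , -0.28]), 'turn', np.float64(0.001))
-0.02 (array([-0.24,  9.95, -0.28]), 'turn', np.float64(0.001))
```

View pics/t2.png

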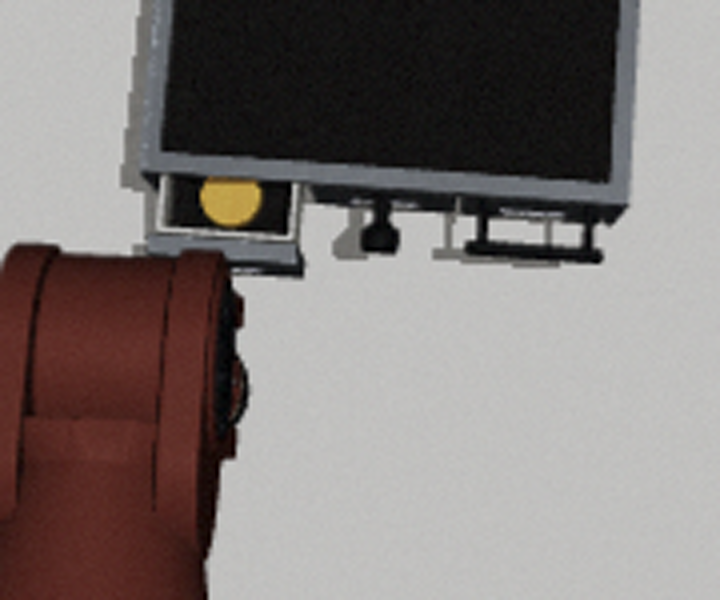

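The arm hides the gripper in this view (wrist at about (120,400) in the crop). The open drawer is untouched and the pose readings agree with the plan, so I'll push, slowing near the end.

send_rows(
  moves=[
    {"delta_pos":[-0.2,1.5,-0.2],"turn":0},
    {"delta_pos":[-0.2,3.0,-0.2],"turn":0},
    {"delta_pos":[-0.2,4.2,-0.2],"turn":0},
    {"delta_pos":[-0.2,5.4,-0.2],"turn":0},
    {"delta_pos":[-0.2,6.6,-0.2],"turn":0},
    {"delta_pos":[-0.2,7.6,-0.2],"turn":0},
    {"delta_pos":[-0.2,8.4,-0.2],"turn":0},
    {"delta_pos":[-0.2,8.9,-0.2],"turn":0},
  ],
)

```text
t: 2.65
ee_pos: [0.5837, 0.1101, 0.0888]
tcp_rot: [-2.286, -2.155, 0.0]
wrist_force: [-2.2, 0.3, 0.8]
width: 0.001
grip_force: 1.1
```

```bash
python3 - <<'E'
from h import *
s=bot.observe();print(s["t"],s["ee_pos"],s["wrist_force"])
for x in(-.0225,):print(x,rel(G(x,.112,.085)))
E
```

```text
2.65 [0.58366506 0.11011289 0.08878837] [-2.22536329  0.25713604  0.84854431]
-0.0225 (array([-0.01,  0.39,  0.38]), 'turn', np.float64(-0.0))
```

send_rows(
  moves=[
    {"delta_pos":[0,0.15,0],"turn":0},
    {"delta_pos":[0,0.3,0],"turn":0},
    {"delta_pos":[0,0.4,0],"turn":0},
    {"delta_pos":[0,0.4,0],"turn":0},
  ],
)

```text
t: 3.15
ee_pos: [0.5873, 0.1098, 0.0888]
tcp_rot: [-2.286, -2.155, 0.0]
wrist_force: [-1.1, -1.0, -1.7]
width: -0.0
grip_force: 0.7
```

send_rows(
  moves=[
    {"delta_pos":[0,0.1,0],"turn":0},
    {"delta_pos":[0,0.2,0],"turn":0},
    {"delta_pos":[0,0.3,0],"turn":0},
  ],
)

```text
t: 3.52
ee_pos: [0.5901, 0.1097, 0.0888]
tcp_rot: [-2.286, -2.155, 0.001]
wrist_force: [-6.0, -0.4, 0.2]
width: 0.002
grip_force: 3.2
```

send_rows(
  moves=[
    {"delta_pos":[0,0.1,0],"turn":0},
    {"delta_pos":[0,0.1,0],"turn":0},
  ],
)

```text
t: 3.78
ee_pos: [0.5902, 0.1097, 0.0888]
tcp_rot: [-2.285, -2.154, 0.003]
wrist_force: [-8.6, -0.6, 3.1]
width: 0.001
grip_force: 4.3
```

Force climbs while the position stays fixed, so the drawer is home. Now I back off, rise and move over the bar with the jaws part open.

send_rows(
  moves=[
    {"delta_pos":[0,-3,0],"turn":0},
    {"delta_pos":[0,-6,0],"turn":0},
    {"delta_pos":[0,-6,-6],"turn":0},
    {"delta_pos":[0,-6,-11],"turn":0},
    {"delta_pos":[-6,-6,-11],"turn":0},
    {"delta_pos":[-12,-6,-11],"turn":0},
    {"delta_pos":[-18,-6,-11],"turn":0},
    {"delta_pos":[-22.4,-6,-11],"turn":0},
  ],
)

```text
t: 4.78
ee_pos: [0.5185, -0.113, 0.1996]
tcp_rot: [2.286, 2.152, 0.001]
wrist_force: [0.3, 0.4, 0.7]
width: 0.001
grip_force: 0.0
```

send_rows(
  moves=[
    {"delta_pos":[0,0,0],"turn":0},
    {"delta_pos":[0,0,0],"turn":0},
    {"delta_pos":[0,0,0],"turn":0},
    {"delta_pos":[0,0,0],"turn":0},
  ],
  claw=183,
)

```text
t: 5.28
ee_pos: [0.5184, -0.1095, 0.199]
tcp_rot: [2.284, 2.157, 0.0]
wrist_force: [-0.3, -0.3, -0.0]
width: 0.287
grip_force: 0.0
```

```bash
python3 - <<'E'
from h import *
s=bot.observe();print(s["t"],s["ee_pos"],s["width"]*85,s["wrist_force"])
print(rel(G(0,-.112,.085)))
c=bot.calibration("wrist");w=bot.camera("wrist")
for X in(G(0,-.112,.085),G(0,-.074,.085),G(.035,-.112,.112),G(0,0,.085)):print(proj("wrist",X,c).round(1))
t=bot.camera("top");sc=bot.camera("scene")
v=np.vstack([cv2.resize(w,(512,384)),np.zeros((0,512,3),np.uint8)])
a=cv2.resize(t[110:260,170:320],(288,288),interpolation=2);b=cv2.resize(sc[140:240,190:320],(288,288),interpolation=2)
h=np.hstack([np.vstack([w,np.zeros((192,512,3),np.uint8)]),np.vstack([a,b])])
cv2.imwrite("pics/m3.png",h[...,::-1]);cv2.imwrite("pics/w3.png",w[...,::-1])
E
```

```text
5.275 [ 0.51843732 -0.10945722  0.19902361] 24.365275661337957 [-0.30198965 -0.30579939 -0.02798639]
(array([-0.12,  7.85, 11.4 ]), 'turn', np.float64(0.002))
[349.6 196.8]
[354.  148.9]
[410.1 207.8]
[363.8  42.4]
```

View pics/m3.png

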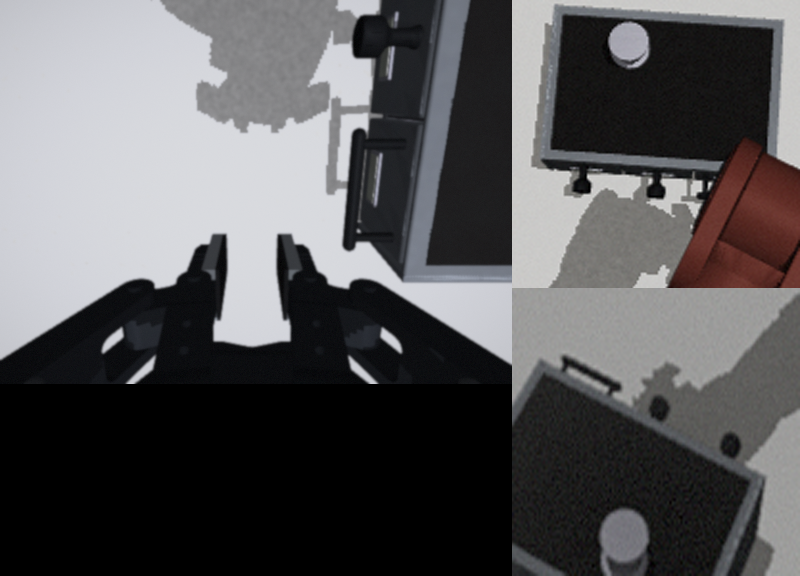

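All three drawers are now flush. In the wrist view the bar runs from (359,131) to (350,247), so its middle is at (354.5,189), and the third knob's head is at (368,37). Both sit about +5,-7 px from prediction, or 3–4 mm further in +x. The push contact and the scene view suggested the same, so I'll apply +3 mm in x and +4 mm in y.

```bash
python3 - <<'E'
from h import *
for uv in((359,131),(350,247),(354.5,189)):
    p=cast("wrist",uv,.085);d=p-third;print(p.round(4),"chest rel",(d@CX).round(4),(d@CY).round(4))
print(rel(G(.003,-.108,.14)),rel(G(.003,-.108,.084)))
E
```

```text
[ 0.6022 -0.0644  0.085 ] chest rel 0.0024 -0.0611
[ 0.5982 -0.1592  0.085 ] chest rel 0.004 -0.1559
[ 0.6003 -0.1093  0.085 ] chest rel 0.0031 -0.106
(array([0.34, 8.16, 5.9 ]), 'turn', np.float64(0.001)) (array([ 0.34,  8.16, 11.5 ]), 'turn', np.float64(0.001))
```

send_rows(
  moves=[
    {"delta_pos":[0.3,4,0],"turn":0},
    {"delta_pos":[0.3,8.1,0],"turn":0},
    {"delta_pos":[0.3,8.1,3],"turn":0},
    {"delta_pos":[0.3,8.1,5],"turn":0},
    {"delta_pos":[0.3,8.1,5],"turn":0},
  ],
)

```text
t: 6.05
ee_pos: [0.5978, -0.1116, 0.1471]
tcp_rot: [-2.284, -2.153, 0.002]
wrist_force: [1.1, -0.2, -0.3]
width: 0.289
grip_force: 0.0
```

```bash
python3 - <<'E'
from h import *
s=bot.observe();print(s["t"],s["ee_pos"],s["width"]*85)
print(rel(G(.003,-.108,.080)))
w=bot.camera("wrist");cv2.imwrite("pics/w4.png",w[...,::-1])
E
```

```text
6.05 [ 0.59781982 -0.11156425  0.14705915] 24.529302671589534
(array([0.03, 0.24, 6.71]), 'turn', np.float64(0.0))
```

View pics/w4.png

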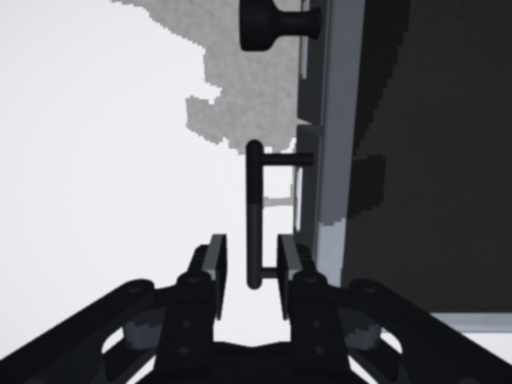

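The bar (u≈254, v 143–287) lies centred between the pads (u 226 and 280), clear of the drawer face. I'll descend and check for contact before closing.

send_rows(
  moves=[
    {"delta_pos":[0,0.1,2],"turn":0},
    {"delta_pos":[0,0.1,4],"turn":0},
    {"delta_pos":[0,0.1,5.5],"turn":0},
    {"delta_pos":[0,0.1,6.5],"turn":0},
    {"delta_pos":[0,0.1,6.7],"turn":0},
  ],
)

```text
t: 6.72
ee_pos: [0.6001, -0.1121, 0.083]
tcp_rot: [-2.286, -2.155, 0.0]
wrist_force: [-12.9, 4.2, 20.1]
width: 0.281
grip_force: 11.6
```

```bash
python3 - <<'E'
from h import *
s=bot.observe();print(s["t"],s["ee_pos"],s["width"]*85,s["wrist_force"],s["moment"],s["grip_force"])
w=bot.camera("wrist");sc=bot.camera("scene")
h=np.hstack([w[:,:,:],np.vstack([cv2.resize(sc[140:210,190:260],(288,288),interpolation=2),np.zeros((96,288,3),np.uint8)])])
cv2.imwrite("pics/w5.png",h[...,::-1])
E
```

```text
6.725 [ 0.60006288 -0.11212927  0.08304124] 23.88417694331896 [-12.91878655   4.21145166  20.07838144] [0.59505863 1.41665236 0.08859323] 11.646132376044989
```

View pics/w5.png

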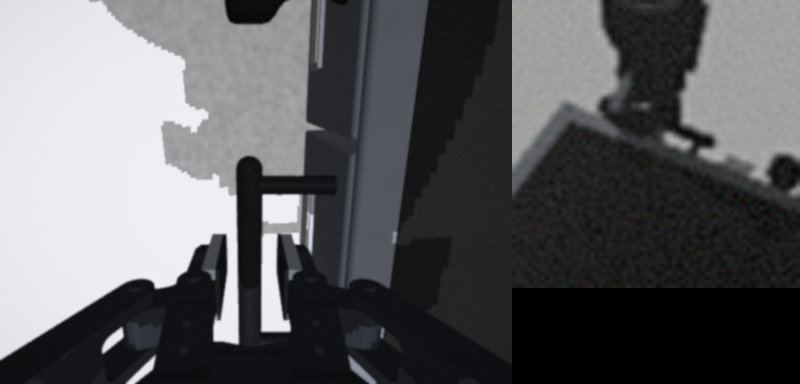

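The bar is centred between the pads, but the chest-side finger's linkage is touching the chest's top front edge (around (350,290)). I'll rise a little to relieve the contact, then close.

send_rows(
  moves=[
    {"delta_pos":[0,0,-0.8],"turn":0},
    {"delta_pos":[0,-0.1,-0.9],"turn":0},
  ],
)

```text
t: 7.08
ee_pos: [0.5998, -0.1124, 0.0916]
tcp_rot: [2.285, 2.154, 0.001]
wrist_force: [0.3, -0.3, 0.7]
width: 0.285
grip_force: 0.0
```

send_rows(
  moves=[
    {"delta_pos":[0,0,0],"turn":0},
    {"delta_pos":[0,0,0],"turn":0},
    {"delta_pos":[0,0,0.3],"turn":0},
    {"delta_pos":[0,0,0.3],"turn":0},
  ],
  claw=205,
)

```text
t: 7.58
ee_pos: [0.599, -0.1121, 0.0874]
tcp_rot: [-2.285, -2.154, 0.0]
wrist_force: [-0.1, -0.6, -0.1]
width: 0.197
grip_force: 0.0
```

No contact at z = 87 mm, so I close on the bar.

send_rows(
  moves=[
    {"delta_pos":[0,0,0],"turn":0},
    {"delta_pos":[0,0,0],"turn":0},
    {"delta_pos":[0,0,0],"turn":0},
    {"delta_pos":[0,0,0],"turn":0},
  ],
  claw=255,
)

```text
t: 8.07
ee_pos: [0.5991, -0.1121, 0.0878]
tcp_rot: [-2.286, -2.155, 0.0]
wrist_force: [-0.7, 0.5, -1.9]
width: 0.102
grip_force: 58.5
```

Gripped at 58 N, so I pull out along -y of the tool.

send_rows(
  moves=[
    {"delta_pos":[0,-0.7,0],"turn":0},
    {"delta_pos":[0,-1.7,0],"turn":0},
    {"delta_pos":[0,-2.9,0],"turn":0},
    {"delta_pos":[0,-4.1,0],"turn":0},
    {"delta_pos":[0,-5.3,0],"turn":0},
    {"delta_pos":[0,-6.5,0],"turn":0},
    {"delta_pos":[0,-7.7,0],"turn":0},
    {"delta_pos":[0,-8.9,0],"turn":0},
  ],
)

```text
t: 9.07
ee_pos: [0.5095, -0.1069, 0.0878]
tcp_rot: [-2.286, -2.155, 0.0]
wrist_force: [2.2, -2.0, -7.5]
width: 0.095
grip_force: 58.7
```

send_rows(
  moves=[
    {"delta_pos":[0,-1,0],"turn":0},
    {"delta_pos":[0,-1.9,0],"turn":0},
    {"delta_pos":[0,-2.5,0],"turn":0},
    {"delta_pos":[0,-2.9,0],"turn":0},
    {"delta_pos":[0,-3.1,0],"turn":0},
    {"delta_pos":[0,-3.1,0],"turn":0},
  ],
)

```text
t: 9.82
ee_pos: [0.4793, -0.1052, 0.0878]
tcp_rot: [-2.286, -2.155, 0.001]
wrist_force: [0.5, -4.4, -9.5]
width: 0.103
grip_force: 58.7
```

The drawer is about 120 mm out. I release with a narrow opening, then lift straight up.

send_rows(
  moves=[
    {"delta_pos":[0,0,0],"turn":0},
    {"delta_pos":[0,0,0],"turn":0},
    {"delta_pos":[0,0,0],"turn":0},
  ],
  claw=198,
)

```text
t: 10.2
ee_pos: [0.4799, -0.1051, 0.0886]
tcp_rot: [2.285, 2.155, 0.001]
wrist_force: [-0.4, 0.1, 0.1]
width: 0.221
grip_force: 0.0
```

send_rows(
  moves=[
    {"delta_pos":[0,0,-1],"turn":0},
    {"delta_pos":[0,0,-3],"turn":0},
    {"delta_pos":[0,0,-6],"turn":0},
    {"delta_pos":[0,0,-10],"turn":0},
    {"delta_pos":[0,0,-14],"turn":0},
    {"delta_pos":[5,0,-14],"turn":0},
    {"delta_pos":[11,0,-14],"turn":0},
    {"delta_pos":[17,0,-14],"turn":0},
  ],
)

```text
t: 11.2
ee_pos: [0.4896, 0.0662, 0.2291]
tcp_rot: [2.286, 2.153, 0.002]
wrist_force: [1.3, -0.3, 0.9]
width: 0.223
grip_force: 0.0
```

send_rows(
  moves=[
    {"delta_pos":[6,0,0],"turn":0},
    {"delta_pos":[12,0,0],"turn":0},
    {"delta_pos":[16,0,0],"turn":0},
    {"delta_pos":[16,0,0],"turn":0},
    {"delta_pos":[16,0,0],"turn":0},
  ],
)

```text
t: 11.82
ee_pos: [0.4989, 0.2241, 0.2285]
tcp_rot: [2.285, 2.155, 0.0]
wrist_force: [-0.6, -0.6, -0.3]
width: 0.223
grip_force: 0.0
```

```bash
python3 - <<'E'
from h import *
s=bot.observe();print(s["t"],s["ee_pos"],s["wrist_force"])
t=bot.camera("top");cv2.imwrite("pics/t6.png",cv2.resize(t[100:270,170:420,::-1],None,fx=3,fy=3,interpolation=2))
E
```

```text
11.825 [0.49892676 0.22411674 0.22845576] [-0.64579933 -0.55097318 -0.34689374]
```

View pics/t6.png

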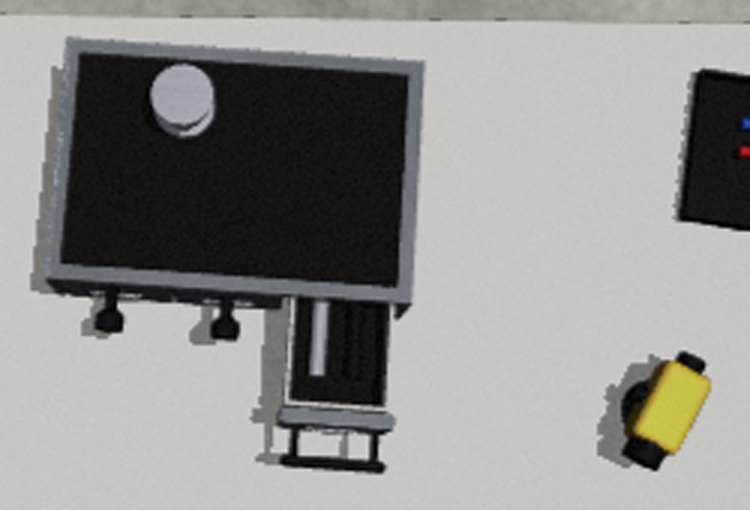

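The bar drawer is wide open, with its bar at crop (333,464). Both knob drawers are flush and the level at (670,405) is undisturbed. The arm is clear, so I'm handing in.

```bash
python3 -c "
from h import *
p=cast('top',(281,254.7),.085);print(((p-third)@CX).round(4))
print(bot.close_job())"
```

```text
-0.1213
the job is handed in; nothing more can be done
None
```

I handed the job in at about 12 s: the left-open drawer is pushed home, the bar-handle drawer is about 120 mm out and released, the third drawer is shut and the level is undisturbed; while lowering onto the bar, a gripper finger briefly pressed on the chest's top edge (about 24 N at the wrist).

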